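Uncover the resting spot and slide the staining pot onto it

ROBOT

A 6-joint arm with a two-finger parallel gripper is mounted at the origin on the work surface. World frame = base frame: x ahead of the robot, y to its left, z up, the work surface at z = 0. Lengths are in m, angles in rad, forces in N, time in s.
With the tool pointing down it reaches from about 0.275 to 0.875 m from the base axis. Payload 12.5 kg.
Tool frame: the origin (TCP) lies between the finger pads; the fingertips stand 22 mm ahead of it and the grasp point (between the pads) lies 3 mm ahead of it; z points along the fingers, y is the line along which they close (so a half turn about z gives the same grasp; the last joint's range is limited). The gripper opens to 85 mm and grips with 20 to 120 N. Pads are 22 mm wide; open, the fingers measure 114 mm over their backs; the gripper's body (76 mm by 85 mm) begins 54 mm behind the grasp point. The pads swing forward as they close: fully open they stand 13 mm farther back than shut.
Start: joints at [-1.328, 0.351, 1.652, -0, 1.139, -0.085], TCP at [0.177, -0.521, 0.253] pointing down, gripper open.
Joint ranges: [-2.75, 2.75], [-0.79, 2.1], [0.01, 2.65], [-1.57, 4.71], [0.07, 3.14], [-2.87, 2.87]. Speed limits (rad/s): [2.22, 2.22, 2.79, 3.14, 3.14, 3.14].

INTERFACE

Orientations are given as a unit quaternion [x, y, z, w].
In Python, from workcell import telemetry, eyes, workorder gives the robot as it stands.
- The arm moves only by the tool step_arm, never from a script. Its argument "moves" is a list of rows, each a list of 5 numbers: the opening, from -1 (shut) to 1 (fully open), then the shift along the world's x, y, z normalised to -1 to 1, where 1 is 0.04 m, then the turn about the world's z normalised to -1 to 1, where 1 is 0.12 rad. A call has 1 to 5 rows; each row shifts and turns the commanded pose from where the row before left it; what a row does not reach is not made up. A row lasts 1/12 s, in which the tool goes at most 41.7 mm and 7.16 degrees, less where a joint would pass 70% of its speed; a pose out of reach is approached as far as the arm can. A call with a number of a shift or a turn outside -1 to 1 is refused whole. A call with a gripper value outside its range is refused whole. The fingers move at their own pace and stop on an object; "force" is the grip in N (left out, the last holds). Time passes only in rows, so rows that do not move let the fingers close. It gives the time, the measured TCP pose, the force, the opening and the grip force at its end, in the units of the state.
- telemetry.sense(): the state, without advancing time (a new reading comes with each control period).
- eyes.grab_frame(name): name is "scene" or "side" or "wrist"; returns (picture, depth): 384x512x3 uint8, red, green, blue; 384x512 float32, m along the optical axis (not along the pixel's ray), 0 where there is no reading.
- eyes.camera_model(name): a dict with "K" (3x3 intrinsics, pixels), "k1" (the pictures are not rectified: a ray, as slopes to the right and down, at radius r is drawn at 1 + k1 r^2 times it, then the intrinsics apply), "rvec" (rotation vector, rad) and "tvec" (3), from world to camera coordinates, as OpenCV has them. Camera axes: x right, y down, z forward; pixel columns grow to the right and rows downward; lengths in m; the calibration is good to about 2 mm. A picture is of the moment at which its call begins: read the wrist's pose just before it. camera_model takes no time and is no camera call; for the wrist camera it gives the pose at the moment of the call.
- workorder.sign_off(): hands the job in; it is judged then, once.
The state is a dict: "time_s": time; "q": joint angles; "joint_vel": joint speeds; "effort": joint torques, N m; "tcp_pos": TCP position; "eef_rot": TCP orientation; "ft_force": force on the tool from outside, world axes, zero at the start; "torque": the same for the moment, N m; "width": opening from 0.0 (shut) to 1.0 (fully open); "finger_force": force on a finger pad.
Only numpy, scipy, OpenCV 4.12 (cv2) and the standard library are available. Lean on these libraries where they do the work, as an engineer would, in place of code of your own. Each camera call takes 0.05 s, during which the arm holds its last target. There are 200 camera calls.

TASK

Prise up the hinged white cover on the warming plate by getting the yellow-handled spatula's blade under its red-marked front edge, swing the cover back until it stands past upright, and lay the spatula flat on its green mat again. Then slide the steel staining pot along the plate from the orange spot onto the blue spot so that it stands inside the blue ring, without lifting or tipping it. Do not open the cover with the gripper's fingers, and leave the other things on the bench where they are.

Things in the scene. Friction and masses are not known exactly. Their poses are not given: they have to be found in the camera images.
- plate: Grey metal warming plate fixed to the bench, a flat slab 180 (x) x 460 (y) x 45 mm high. Origin at the centre of its underside, its top 45 mm above; x points away from the robot, y along its length. The orange and blue spots lie on its top, 200 mm apart along y, 100 mm either side of the middle; which is which varies.
- hot: Orange ring inlaid flat in the plate's top (110 mm inside, 126 mm outside diameter): the warm spot, where the pot stands at the start. Origin at the ring's centre on the plate's top.
- rest: Blue ring inlaid flat in the plate's top (110 mm inside, 126 mm outside diameter): the resting spot, hidden under the white cover at the start. Origin at the ring's centre on the plate's top; axes parallel to the plate's.
- cover (a joint): Angle of the cover (rad): 0 lies flat on the plate (it may start up to 0.05 ajar), grows as it swings up and back, 1.57 upright, stop at 1.95. A stiff hinge keeps it where it is left; about 1.5 N at the front edge moves it.
- cover_hinge (a point): Middle of the cover's hinge line, 80 mm in +x from the blue ring's centre and 3.5 mm above the plate's top; does not move with the cover.
- cover_edge (a point): Middle of the front edge, on the underside, of the white cover (red strip along that edge): a flat sheet, 195 mm from hinge to front edge, 130 wide, 4 thick, its underside level with the plate's top when shut. The edge stands out 25 mm past the plate's front, free below: room for the blade. Moves with the cover; x away from the edge to the hinge, z normal to the sheet.
- pot: Open round steel pot, 90 mm diameter (86 at the foot), 75 mm high, about 0.45 kg, with a fixed rack of glass slides inside and a black straight handle. Origin at the centre of its underside, z up; the handle sticks out towards the pot's own -x, from 45 to 158 mm from the axis, 16 mm wide, 16 mm tall, its middle 52 mm above the underside.
- pot_handle (a point): A good place to grip the pot's handle: the middle of its section, 105 mm from the pot's axis.
- spatula: Spatula lying flat: yellow handle 100 long x 18 wide x 26 mm tall (from x = -95 to +5 mm), thin steel blade 36 wide x 3 mm thick level with the underside (from x = -5 to +95 mm). Origin at mid length on the underside, x towards the blade's tip, z up.
- spatula_grip (a point): A good place to grip the spatula, near its centre of mass: the middle of the handle's section, 30 mm behind the spatula's origin, 13 mm above its underside.
- spatula_tip (a point): Middle of the blade's tip edge, 125 mm ahead of spatula_grip, 1.5 mm above the spatula's underside.
- mat: Green mat fixed to the bench, 230 (x) x 140 (y) x 3 mm; the spatula's place. Origin at the centre of its underside.
- jar: Bystander: small amber jar, 40 mm diameter, 60 mm high, standing on the plate's far corner at its +y end. Origin at the underside.
- reagent: Bystander: amber reagent bottle, 68 mm diameter, 150 mm high. Origin at the underside.
- wash: Bystander: white bottle with a red cap, 60 mm diameter, 140 mm high. Origin at the underside.
- beaker: Bystander: glass beaker, 72 mm diameter, 90 mm high. Origin at the underside.
- slidebox: Bystander: flat blue slide box, 90 x 130 x 32 mm. Origin at the underside.
- timer: Bystander: white bench timer, 60 x 75 x 20 mm, lying in front of the plate's -y end. Origin at the underside.
Not all that is in view belongs to the job. Leave any turquoise look-alike of the pot alone.

How it is judged:
By the outcome, as a careful person would: the job done as asked, in the order asked, and still so for the second after the job is handed in, with the robot touching nothing.
It also fails if it takes over 72 s, if anything falls off the work surface, if the arm or the gripper's body presses on something with over 40 N, if the wrist force passes 120 N, or if a joint passes its speed limit or range.

## Working session

There is one attempt and no reset: what is moved stays moved. The work goes in short steps, Python scripts to look and compute and a tool call to move; the robot and the scene stay as the last step left them, time stands still between calls to the robot, and variables do not carry over. Pictures are saved under pics/ and viewed, at most 10 in all, crops included, and the job is handed in when it is done.

Besides the shell and the picture viewer there is one more tool, called in YAML: its name, and indented under it one key for each argument. step_arm: Moves the arm, as the interface text tells. Scaled input: -1 to 1 covers 0.04 m each way for a shift and 0.12 rad each way for a turn. Its arguments: {"type":"object","properties":{"moves":{"type":"array"},"force":{"type":"number"}},"required":["moves"]}

```bash
mkdir -p pics; ls; cat > h.py <<'E'
import numpy as np, cv2
from workcell import telemetry, eyes, workorder
def grab(n):
    m=eyes.camera_model(n); p,d=eyes.grab_frame(n); np.savez(f'/tmp/{n}.npz',p=p,d=d,K=m['K'],k1=m['k1'],rvec=m['rvec'],tvec=m['tvec']); return p,d
def ray(n,u,v):
    m=np.load(f'/tmp/{n}.npz'); K=m['K']; k1=float(m['k1'])
    D=np.array([k1,0,0,0,0.])
    s=cv2.undistortPoints(np.array([[[u,v]]],float),K,D)[0,0]
    R=cv2.Rodrigues(m['rvec'])[0]; t=m['tvec'].ravel()
    return -R.T@t, R.T@np.array([s[0],s[1],1.]), m
def atz(n,u,v,z):
    c,r,_=ray(n,u,v); return c+r*(z-c[2])/r[2]
def dep(n,u,v):
    c,r,m=ray(n,u,v); d=m['d'][int(v)-1:int(v)+2,int(u)-1:int(u)+2]; d=d[d>0]
    return c+r*np.median(d) if len(d) else None
def cloud(n):
    m=np.load(f'/tmp/{n}.npz'); v,u=np.mgrid[:384,:512]
    s=cv2.undistortPoints(np.stack([u.ravel(),v.ravel()],1).astype(float)[:,None],m['K'],np.array([float(m['k1']),0,0,0,0]))[:,0]
    R=cv2.Rodrigues(m['rvec'])[0]; t=m['tvec'].ravel()
    P=(np.c_[s,np.ones(len(s))]*m['d'].reshape(-1,1)-t)@R
    return P.reshape(384,512,3), m['p'], m['d']>0
def proj(n,X):
    m=np.load(f'/tmp/{n}.npz')
    return cv2.projectPoints(np.array(X,float).reshape(-1,1,3),m['rvec'],m['tvec'],m['K'],np.array([float(m['k1']),0,0,0,0]))[0][:,0]
E
python3 - <<'E'
from h import *
for n in('scene','side'):
    p,d=grab(n); cv2.imwrite(f'pics/{n}0.png',cv2.resize(p[...,::-1],(800,600),interpolation=cv2.INTER_CUBIC)); c,_,m=ray(n,256,192); print(n,c.round(3),m['K'][0,0],m['k1'])
print(telemetry.sense())
E
```

```text
pics
scene [ 1.492 -0.456  0.853] 447.50590325352664 -0.1683658256492119
side [0.413 0.828 0.884] 393.611642243396 0.014910925027453574
{'time_s': 0.1, 'q': array([-1.32762144e+00,  3.51196948e-01,  1.65238693e+00, -2.81230765e-05,
        1.13908073e+00, -8.45951545e-02]), 'joint_vel': array([-0.0010906 , -0.0023201 , -0.00239404, -0.00141135, -0.00025555,
       -0.00148484]), 'effort': array([ 9.29383350e-04, -5.06831253e+01, -2.91875803e+01, -6.51901973e-05,
        2.65559582e-03, -3.58849411e-05]), 'tcp_pos': array([ 0.17701524, -0.52043612,  0.25279405]), 'eef_rot': array([ 9.86599777e-01,  1.63158180e-01, -5.51809988e-05, -5.33279976e-04]), 'ft_force': array([-0.44498604,  0.22107479,  0.3495322 ]), 'torque': array([-0.03444381, -0.00487092, -0.02026871]), 'finger_force': 0.0, 'width': 0.9965894824855426}
```

View pics/scene0.png

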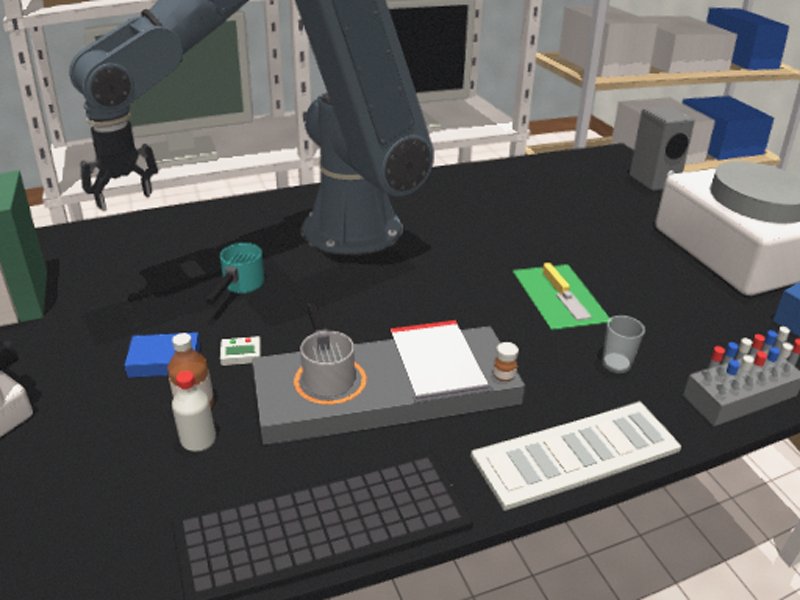

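View pics/side0.png

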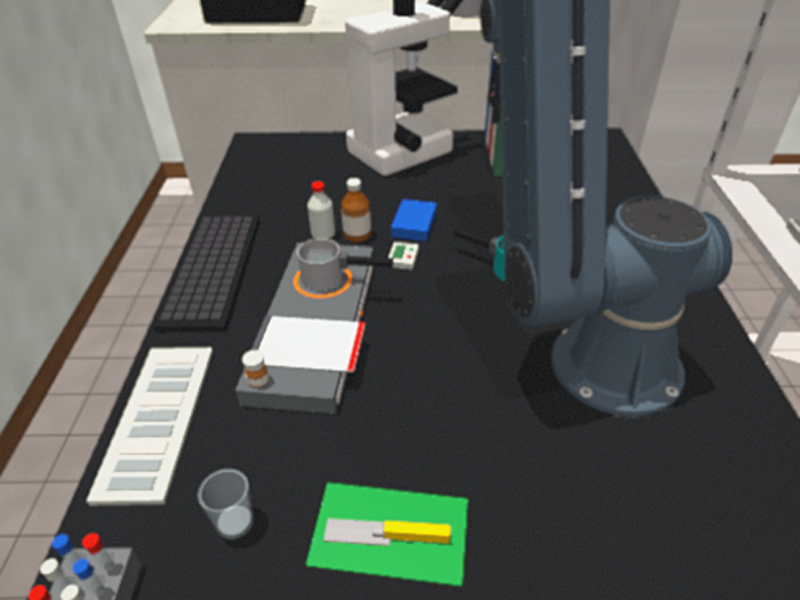

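The pictures show the pot on the orange spot at scene (328,365), with its handle toward the robot. The cover is at (440,358) with the red edge at (425,326) facing the robot. The spatula is on the mat at (565,290) with its blade toward +x. The plate is slightly rotated.

Next I'll measure these by colour and depth in both views.

```bash
cat > m.py <<'E'
from h import *
import sys
def rect(P): 
    r=cv2.minAreaRect((P[:,:2]*1000).astype(np.float32)); b=cv2.boxPoints(r); return np.round(r[0],1),np.round(r[1],1),round(r[2],1)
def box(n,u0,v0,u1,v1):
    b=np.zeros((384,512),bool); s=.64; b[int(v0*s):int(v1*s),int(u0*s):int(u1*s)]=1; return b
def seg(n,mask):
    P,p,ok=C[n]; k=mask&ok; return P[k]
C={};H={}
for n in('scene','side'):
    C[n]=cloud(n); H[n]=cv2.cvtColor(C[n][1],cv2.COLOR_RGB2HSV)
R={'scene':dict(sp=(510,255,615,330),cov=(385,315,490,400),pot=(295,300,370,400),ring=(285,340,375,410),plate=(250,320,530,440)),
   'side':dict(sp=(300,480,475,585),cov=(255,312,368,375),pot=(290,235,350,300),ring=(285,255,360,300),plate=(235,240,375,412))}
for n in C:
    h,s,v=[H[n][...,i].astype(int) for i in range(3)]
    def q(name,m):
        P=seg(n,m&box(n,*R[n][name[0]])); 
        if len(P)<5: print(n,name,len(P));return
        print(n,name[1],len(P),'med',np.median(P,0).round(4),'z5/95',np.percentile(P[:,2],[5,95]).round(4),'rect',*rect(P)); return P
    q(('sp','yellow'),(h>20)&(h<35)&(s>150)&(v>90))
    q(('sp','blade'),(s<60)&(v>90))
    q(('sp','mat'),(h>45)&(h<75)&(s>120))
    q(('cov','white'),(s<40)&(v>170))
    q(('cov','red'),((h<8)|(h>172))&(s>150))
    P=q(('ring','orange'),(h>5)&(h<20)&(s>150))
    Z=C[n][0][...,2]; X=C[n][0]
    P=q(('pot','potrim'),(Z>.105)&(Z<.135))
    P=q(('pot','potwall'),(Z>.06)&(Z<.105))
    P=q(('plate','platetop'),(abs(Z-.045)<.004))
    # handle: dark points z .085-.112 near robot side of pot
    k=(Z>.085)&(Z<.112)&(X[...,1]<0.0)&(X[...,1]>-.25)&(X[...,0]>.3)&(X[...,0]<.62)&(v<70)
    P=seg(n,k); print(n,'handle',len(P), np.median(P,0).round(4) if len(P) else '', rect(P) if len(P)>5 else '')
    if n=='side': print('jar',np.median(seg(n,box(n,245,352,268,385)),0).round(3))
E
python3 m.py
```

```text
scene yellow 61 med [0.4073 0.3425 0.0226] z5/95 [0.0131 0.0303] rect [401.6 340.3] [94.2 16.8] 3.9
scene blade 227 med [0.4961 0.3383 0.0098] z5/95 [0.0062 0.0896] rect [564.6 348.4] [ 85.1 242.5] 79.5
scene mat 1074 med [0.4502 0.317  0.0059] z5/95 [0.0021 0.0091] rect [435.4 341.6] [145.  243.3] 81.7
scene white 1848 med [ 0.6075 -0.0287  0.0523] z5/95 [0.0497 0.0551] rect [602.4 -25.1] [134.2 186.7] 83.0
scene red 104 med [ 0.5045 -0.013   0.0539] z5/95 [0.0055 0.0568] rect [473.2   2.6] [151.8  84.1] 80.6
scene orange 163 med [ 0.6212 -0.2376  0.0479] z5/95 [0.0453 0.0504] rect [ 603.3 -229.2] [121.4  99.2] 79.3
scene potrim 577 med [ 0.5753 -0.2251  0.1118] z5/95 [0.1056 0.1233] rect [ 542.6 -212.4] [ 89.5 198. ] 70.5
scene potwall 718 med [ 0.6136 -0.2311  0.0878] z5/95 [0.064  0.1035] rect [ 547.6 -214.3] [ 89.5 187.3] 70.4
scene platetop 3640 med [ 0.6241 -0.1848  0.0469] z5/95 [0.0439 0.0487] rect [ 602.6 -127.1] [460.3 186.8] 82.8
scene handle 108 [ 0.4805 -0.2212  0.1074] (array([ 483.5, -221. ]), array([17.7, 96.1]), 83.3)
side yellow 482 med [0.3948 0.3584 0.0267] z5/95
[... 320 characters left out ...]
0516] rect [600.3 -12.2] [190.3 196.1] 0.3
side red 90 med [ 0.5043 -0.0132  0.0494] z5/95 [0.0207 0.0528] rect [501.9 -46.5] [188.6  15.8] 87.0
side orange 130 med [ 0.5787 -0.1958  0.0446] z5/95 [0.0418 0.0473] rect [ 586.8 -209.3] [123.1  93.9] 5.4
side potrim 283 med [ 0.5857 -0.2245  0.112 ] z5/95 [0.1056 0.1196] rect [ 587.4 -223.1] [ 92.  101.4] 48.2
side potwall 504 med [ 0.5847 -0.2059  0.0933] z5/95 [0.0637 0.104 ] rect [ 586.6 -221.7] [ 91.7 101.1] 49.0
side platetop 3694 med [ 0.6005 -0.0604  0.045 ] z5/95 [0.0418 0.0486] rect [ 589.3 -122.5] [462.  205.9] 83.4
side handle 171 [ 0.4834 -0.212   0.1019] (array([ 489.6, -215.8]), array([ 19.5, 106.3]), 86.5)
jar [0.676 0.08  0.082]
```

step_arm:
  moves:
    - [1, 0.7, 0.7, 0, -0.7]
    - [1, 0.7, 0.7, 0, -0.7]
    - [1, 0.7, 0.7, 0, -0.7]
    - [1, 0.7, 0.7, 0, -0.7]
    - [1, 0.7, 0.7, 0, -0.7]

```text
time_s: 0.52
tcp_pos: [0.3179, -0.3791, 0.2531]
eef_rot: [0.999, -0.048, -0.0, -0.0]
ft_force: [0.7, -0.9, 0.0]
width: 1.002
finger_force: 0.0
```

step_arm:
  moves:
    - [1, 0.7, 0.7, 0, 0]
    - [1, 0.7, 0.7, 0, 0]
    - [1, 0.7, 0.7, 0, 0]
    - [1, 0, 1, 0, 0]
    - [1, 0, 1, 0, 0]

```text
time_s: 0.93
tcp_pos: [0.4016, -0.215, 0.2528]
eef_rot: [0.999, -0.046, -0.0, -0.0]
ft_force: [-0.1, -0.5, 0.3]
width: 0.999
finger_force: 0.0
```

step_arm:
  moves:
    - [1, 0, 1, 0, 0]
    - [1, 0, 1, 0, 0]
    - [1, 0, 1, 0, 0]
    - [1, 0, 1, 0, 0]
    - [1, 0, 1, 0, 0]

```text
time_s: 1.35
tcp_pos: [0.4005, -0.0149, 0.2533]
eef_rot: [0.999, -0.046, 0.0, -0.0]
ft_force: [0.3, -0.3, 0.2]
width: 0.998
finger_force: 0.0
```

step_arm:
  moves:
    - [1, 0, 1, 0, 0]
    - [1, 0, 1, 0, 0]
    - [1, 0, 1, 0, 0]
    - [1, 0, 1, 0, 0]
    - [1, 0, 1, 0, 0]

```text
time_s: 1.77
tcp_pos: [0.4005, 0.1853, 0.2533]
eef_rot: [0.999, -0.046, -0.0, 0.0]
ft_force: [2.2, 0.2, 0.4]
width: 1.0
finger_force: 0.0
```

step_arm:
  moves:
    - [1, 0, 1, 0, 0]
    - [1, 0, 1, 0, 0]
    - [1, 0, 1, 0, 0]
    - [1, 0, 1, 0, 0]
    - [1, 0, 0, 0, 0]

```text
time_s: 2.18
tcp_pos: [0.4004, 0.3484, 0.2529]
eef_rot: [0.999, -0.044, 0.0, -0.001]
ft_force: [0.0, 0.2, -0.3]
width: 1.002
finger_force: 0.0
```

```bash
python3 - <<'E'
from h import *
s=telemetry.sense(); print(s['time_s'],s['tcp_pos'],s['eef_rot'],s['q'].round(2))
p,d=grab('wrist'); cv2.imwrite('pics/w0.png',cv2.resize(p[...,::-1],(800,600)))
c,_,m=ray('wrist',256,192); print(c,m['K'],m['k1'])
E
```

```text
2.1833 [0.40044759 0.34842525 0.25286251] [ 9.99019203e-01 -4.42735100e-02  2.05422059e-05 -6.98847795e-04] [0.63 0.32 1.7  0.   1.12 2.29]
[0.47527665 0.34177981 0.37308264] [[337.13649736   0.         259.91642631]
 [  0.         337.13649736 193.08235256]
 [  0.           0.           1.        ]] 0.017127763608007766
```

View pics/w0.png

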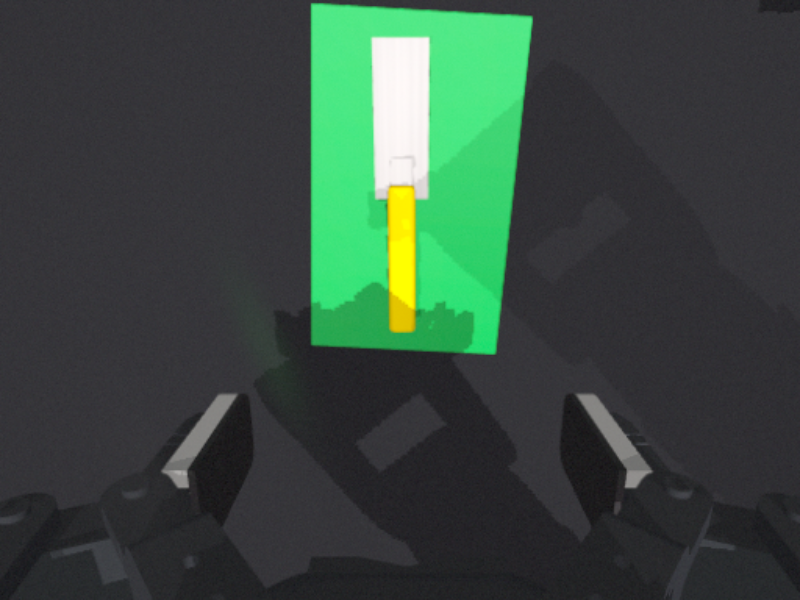

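The wrist view shows the spatula nearly aligned with the tool. The handle top runs from (401.5,186) to (402.5,331) and the blade tip is at (400.5,38).

```bash
python3 - <<'E'
from h import *
s=.64
f=lambda u,v,z: atz('wrist',u*s,v*s,z).round(4)
print('handle front/back top',f(401.5,186,.029),f(402.5,331,.029),'tip',f(400.5,38,.006),'bladeback',f(401,198,.006))
print('depth handle',dep('wrist',401*s,240*s),dep('wrist',402*s,310*s),'blade',dep('wrist',400*s,90*s),'mat',dep('wrist',340*s,100*s), 'bench',dep('wrist',200*s,100*s))
for n,uv in(('side',(417,527)),('scene',(556,275))): print(n,dep(n,uv[0]*s,uv[1]*s))
E
```

```text
handle front/back top [0.4481 0.3478 0.029 ] [0.3498 0.3562 0.029 ] tip [0.537  0.3405 0.006 ] bladeback [0.4382 0.3493 0.006 ]
depth handle [0.41334182 0.35135876 0.02872663] [0.36502563 0.35513653 0.0289105 ] blade [0.50689476 0.34361337 0.00518305] mat [0.50454926 0.38345497 0.00256238] bench [ 5.12765238e-01  4.75940768e-01 -4.12666721e-04]
side [0.39488948 0.35253132 0.02789809]
scene [0.39905868 0.35065237 0.02926866]
```

step_arm:
  moves:
    - [1, 0.32, 0.06, -0.8, 0]
    - [1, 0, 0, -1, 0]
    - [1, 0, 0, -1, 0]
    - [1, 0, 0, -1, 0]
    - [1, 0, 0, -1, 0]

```text
time_s: 2.65
tcp_pos: [0.4138, 0.3445, 0.0597]
eef_rot: [0.999, -0.046, 0.0, 0.0]
ft_force: [1.3, 0.4, -0.1]
width: 1.001
finger_force: 0.0
```

step_arm:
  moves:
    - [1, 0, 0, -0.4, 0]
    - [1, 0, 0, -0.4, 0]
    - [1, 0, 0, 0, 0]
    - [-0.2, 0, 0, 0, 0]
    - [-1, 0, 0, 0, 0]
  force: 80

```text
time_s: 3.07
tcp_pos: [0.4145, 0.3455, 0.0304]
eef_rot: [0.999, -0.046, 0.0, -0.0]
ft_force: [-0.1, -0.0, -0.2]
width: 0.75
finger_force: 0.0
```

step_arm:
  moves:
    - [-1, 0, 0, 0, 0]
    - [-1, 0, 0, 0, 0]
    - [-1, 0, 0, 0, 0]
    - [-1, 0, 0, 0, 0]
    - [-1, 0, 0, 0, 0]

```text
time_s: 3.48
tcp_pos: [0.4144, 0.3461, 0.0304]
eef_rot: [0.999, -0.046, 0.001, -0.001]
ft_force: [-1.4, -0.5, 9.3]
width: 0.191
finger_force: 79.4
```

step_arm:
  moves:
    - [-1, 0, 0, 0.5, 0]
    - [-1, 0, 0, 1, 0]
    - [-1, 0, 0, 1, 0]
    - [-1, 0, 0, 0.5, 0]
    - [-1, 0, 0, 0, 0]

```text
time_s: 3.9
tcp_pos: [0.4155, 0.3469, 0.154]
eef_rot: [0.999, -0.046, 0.003, -0.002]
ft_force: [0.6, 0.7, -0.7]
width: 0.192
finger_force: 78.2
```

```bash
python3 - <<'E'
from h import *
s=telemetry.sense(); print(s['time_s'],s['tcp_pos'],s['ft_force'],s['width'])
p,d=grab('wrist'); cv2.imwrite('pics/w1.png',cv2.resize(p[...,::-1],(800,600)))
P,p,ok=cloud('wrist'); 
h=cv2.cvtColor(p,cv2.COLOR_RGB2HSV)
# blade/spatula points: above z .05
k=ok&(P[...,2]>.06)&(P[...,0]>.43)&(abs(P[...,1]-.345)<.035); Q=P[k]; print(len(Q),Q.min(0),Q.max(0))
for a in np.arange(.43,.55,.01):
    q=Q[abs(Q[:,0]-a)<.005]; 
    if len(q): print(round(a,3),np.median(q,0).round(4),q[:,1].min().round(4),q[:,1].max().round(4))
E
```

```text
3.9 [0.41552972 0.3469233  0.15401831] [ 0.62737714  0.73845402 -0.7316685 ] 0.19192841428958785
27991 [0.43000283 0.32016401 0.12680704] [0.52499706 0.37999949 0.22060902]
0.43 [0.4321 0.3539 0.2083] 0.3244 0.38
0.44 [0.4403 0.3463 0.152 ] 0.3269 0.3661
0.45 [0.4491 0.3444 0.139 ] 0.3265 0.3628
0.46 [0.4601 0.3436 0.1302] 0.3254 0.3619
0.47 [0.4697 0.3428 0.1296] 0.3247 0.3611
0.48 [0.4801 0.3418 0.1295] 0.3237 0.3601
0.49 [0.4901 0.3411 0.1296] 0.3224 0.3593
0.5 [0.5001 0.3399 0.1296] 0.3214 0.3585
0.51 [0.5101 0.3391 0.1297] 0.3209 0.3579
0.52 [0.5192 0.3402 0.1297] 0.3202 0.3571
```

View pics/w1.png

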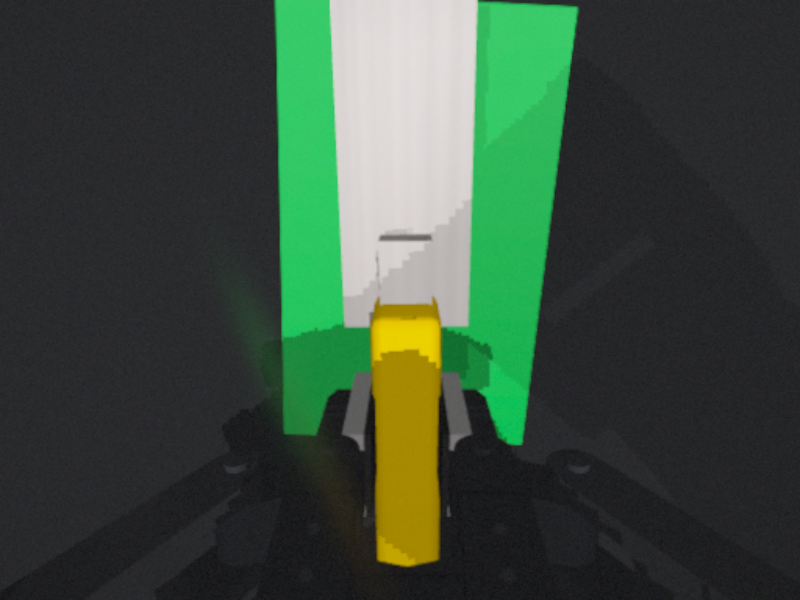

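step_arm:
  moves:
    - [-1, -0.2, -0.9, 0, 0]
    - [-1, -0.2, -0.9, 0, 0]
    - [-1, -0.2, -0.9, 0, 0]
    - [-1, -0.2, -0.9, 0, 0]
    - [-1, -0.2, -0.9, 0, 0]

```text
time_s: 4.37
tcp_pos: [0.3723, 0.1641, 0.148]
eef_rot: [0.999, -0.046, -0.001, 0.0]
ft_force: [1.8, -0.2, -1.8]
width: 0.194
finger_force: 78.5
```

step_arm:
  moves:
    - [-1, -0.2, -0.9, 0, -0.25]
    - [-1, -0.2, -0.9, 0, 0]
    - [-1, -0.2, -0.9, 0, 0]
    - [-1, -0.3, -0.9, 0, 0]
    - [-1, 0, -0.3, 0, 0]

```text
time_s: 4.78
tcp_pos: [0.335, 0.0071, 0.1481]
eef_rot: [0.998, -0.062, -0.002, 0.0]
ft_force: [-0.0, 0.5, -0.2]
width: 0.189
finger_force: 78.6
```

step_arm:
  moves:
    - [-1, 0, 0, 0, 0]
    - [-1, 0, 0, 0, 0]
    - [-1, 0, 0, 0, 0]

```text
time_s: 5.03
tcp_pos: [0.3377, 0.0102, 0.1488]
eef_rot: [0.998, -0.061, -0.001, -0.0]
ft_force: [0.4, -0.5, -1.6]
width: 0.189
finger_force: 78.6
```

```bash
python3 - <<'E'
from h import *
s=telemetry.sense(); print(s['time_s'],s['tcp_pos'],s['eef_rot'],s['ft_force'],s['width'])
p,d=grab('wrist'); cv2.imwrite('pics/w2.png',cv2.resize(p[...,::-1],(800,600)))
E
```

```text
5.0333 [0.3376557  0.01018079 0.14875816] [ 9.98135441e-01 -6.10350020e-02 -6.03779506e-04 -6.98321044e-05] [ 0.44188708 -0.50620012 -1.6304217 ] 0.18909651310245504
```

View pics/w2.png

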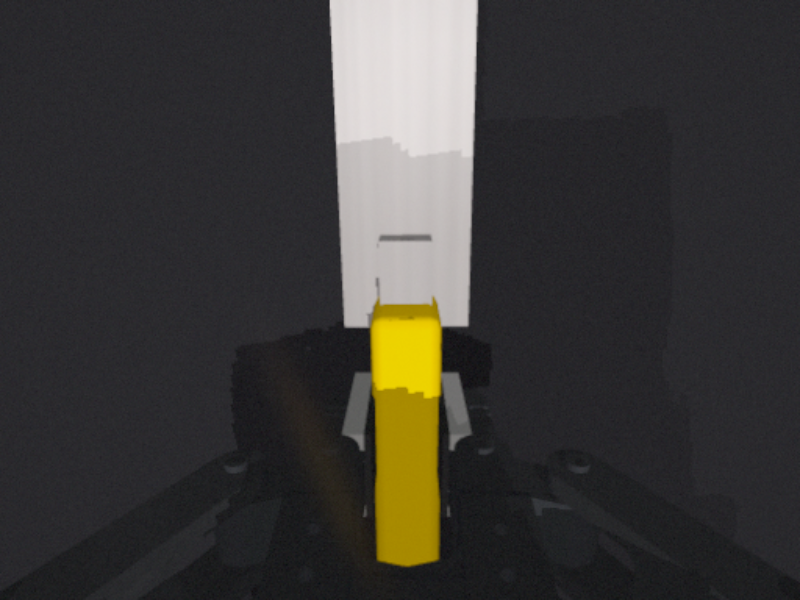

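The cover edge is still out of frame because the blade fills the centre. I'll go up and forward, then measure.

step_arm:
  moves:
    - [-1, 0.3, 0, 0.8, 0]
    - [-1, 0.3, 0, 0.8, 0]
    - [-1, 0.3, 0, 0.8, 0]
    - [-1, 0, 0, 0.6, 0]
    - [-1, 0, 0, 0, 0]

```text
time_s: 5.5
tcp_pos: [0.376, 0.0105, 0.2731]
eef_rot: [0.998, -0.06, 0.003, 0.0]
ft_force: [0.9, -0.2, -0.5]
width: 0.189
finger_force: 78.5
```

```bash
python3 - <<'E'
from h import *
s=telemetry.sense(); print(s['time_s'],s['tcp_pos'],s['eef_rot'],s['ft_force'],s['width'])
p,d=grab('wrist'); cv2.imwrite('pics/w3.png',cv2.resize(p[...,::-1],(800,600)))
P,p,ok=cloud('wrist'); h=cv2.cvtColor(p,cv2.COLOR_RGB2HSV).astype(int)
k=((h[...,0]<8)|(h[...,0]>172))&(h[...,1]>150)&ok&(P[...,2]<.07); Q=P[k]
print('red',len(Q),np.median(Q,0),cv2.minAreaRect((Q[:,:2]*1000).astype(np.float32)))
E
```

```text
5.5 [0.37601576 0.01054976 0.27309849] [ 9.98190194e-01 -6.00452455e-02  3.30148329e-03  7.72289625e-05] [ 0.90527967 -0.24951932 -0.54257191] 0.18878682974525968
red 649 [ 0.50298551 -0.05613416  0.0503034 ] ((505.8964538574219, -48.114288330078125), (214.7616424560547, 17.844099044799805), 84.00038146972656)
```

View pics/w3.png

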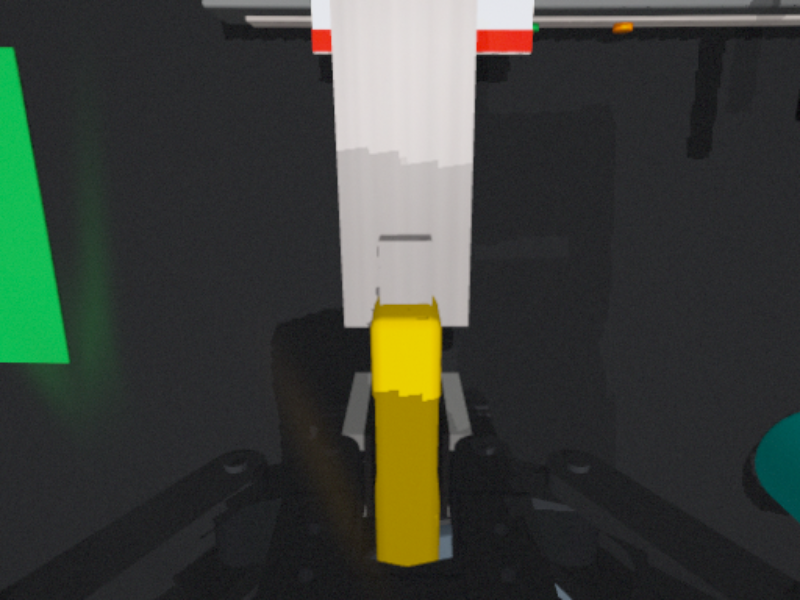

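The red edge is visible either side of the blade, level in the image. Its front corners are at (313,53) and (532,53), so the tool yaw matches.

```bash
python3 - <<'E'
from h import *
s=.64
a=atz('wrist',313*s,52.5*s,.049);b=atz('wrist',532*s,52.5*s,.049);print(a,b,(a+b)/2,np.linalg.norm(a-b),np.arctan2(*(a-b)[:2]))
print(dep('wrist',320*s,42*s),dep('wrist',505*s,42*s), 'platefront',atz('wrist',270*s,24*s,.045))
e=(a+b)/2;th=-np.arctan2(*(a-b)[:2]);u=np.array([np.cos(th),np.sin(th)]);print('u',u,'hinge',e[:2]+.195*u,'blue',e[:2]+.115*u,'orange',e[:2]+.115*u-.2*np.array([-u[1],u[0]]))
g=proj('scene',[[*a[:2],.049],[*b[:2],.049]])/.64;print(g); g=proj('side',[[*a[:2],.049],[*b[:2],.049]])/.64;print(g)
E
```

```text
[0.50849026 0.0508481  0.049     ] [ 0.49267519 -0.07875272  0.049     ] [ 0.50058272 -0.01395231  0.049     ] 0.13056220742896107 0.12142870800840194
[0.51322668 0.0455046  0.05089713] [ 0.50007844 -0.06286291  0.05061787] platefront [0.52733259 0.07409325 0.045     ]
u [ 0.99263659 -0.12113052] hinge [ 0.69414686 -0.03757276] blue [ 0.61473593 -0.02788232] orange [ 0.59050983 -0.22640963]
[[455.15736437 321.56153775]
 [390.00957636 330.16535005]]
[[351.4592936  369.90326534]
 [362.9173477  322.18599028]]
```

step_arm:
  moves:
    - [-1, -0.56, -0.16, 0, 0]
    - [-1, 0, 0, -0.9, 0]
    - [-1, 0, 0, -0.9, 0]
    - [-1, 0, 0, -0.9, 0]
    - [-1, 0, 0, -0.9, 0]

```text
time_s: 5.97
tcp_pos: [0.3503, 0.004, 0.1231]
eef_rot: [0.998, -0.061, -0.0, -0.0]
ft_force: [1.9, -0.8, -1.1]
width: 0.192
finger_force: 78.6
```

step_arm:
  moves:
    - [-1, 0, 0, -0.9, 0]
    - [-1, 0, 0, -0.5, 0]
    - [-1, 0, 0, -0.3, 0]
    - [-1, 0, 0, 0, 0]
    - [-1, 0, 0, 0, 0]
  force: 110

```text
time_s: 6.38
tcp_pos: [0.3504, 0.0039, 0.0565]
eef_rot: [0.998, -0.061, -0.002, -0.0]
ft_force: [0.3, 0.0, -1.4]
width: 0.183
finger_force: 110.7
```

step_arm:
  moves:
    - [-1, 0.4, -0.05, 0, 0]
    - [-1, 0.4, -0.05, 0, 0]
    - [-1, 0.27, -0.02, 0, 0]
    - [-1, 0, 0, 0, 0]
    - [-1, 0, 0, 0, 0]

```text
time_s: 6.8
tcp_pos: [0.3942, -0.0013, 0.0578]
eef_rot: [0.998, -0.061, 0.0, 0.0]
ft_force: [0.4, -0.2, -2.0]
width: 0.183
finger_force: 110.8
```

```bash
python3 - <<'E'
from h import *
s=telemetry.sense(); print(s['time_s'],s['tcp_pos'],s['ft_force'])
p,d=grab('side'); cv2.imwrite('pics/s1.png',cv2.resize(p[180:280,130:290,::-1],(800,500),interpolation=cv2.INTER_CUBIC))
E
```

```text
6.8 [ 0.39419599 -0.00126479  0.05783122] [ 0.44720072 -0.15421983 -2.01031879]
```

View pics/s1.png

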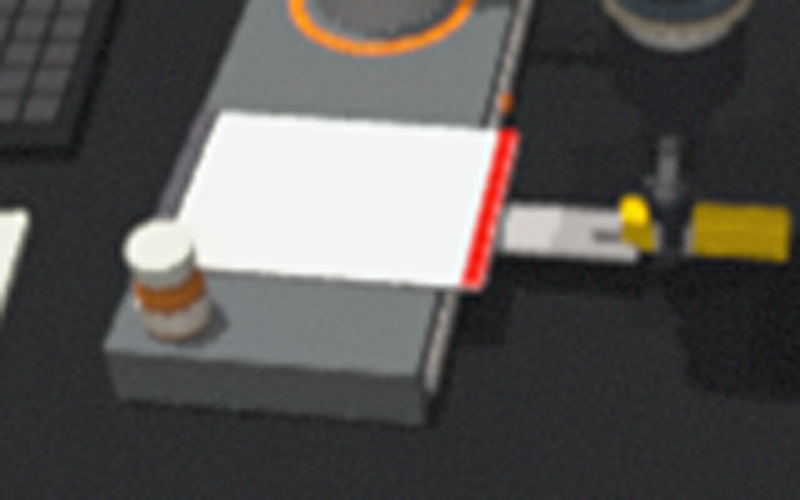

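The crop shows the blade under the red edge at about (500,230). I'll compute the arc rows next.

```bash
python3 - <<'E'
import numpy as np
u=np.array([.9926,-.1211])
th=np.r_[0,.07:1.85:14j]; r=.178-.012*np.minimum(th/1.2,1)
th=np.r_[0,np.linspace(.1,1.85,18)]; r=.178-.012*np.minimum(th/1.2,1)
s=-r*np.cos(th)-.0035*np.sin(th)-.123; z=.0485+r*np.sin(th)-.0035*np.cos(th)+.0244
H=np.array([.69415,-.03757])
P=np.c_[H+s[:,None]*u,z]; P[0]=[.3942,-.0013,.0578]
D=np.diff(P,axis=0)/.04
for t,p,d in zip(th[1:],P[1:],D): print(t.round(2),p.round(4),d.round(2))
E
```

```text
0.1 [ 0.3969 -0.0013  0.0871] [ 0.07 -0.    0.73]
0.2 [ 0.4003 -0.0017  0.1049] [ 0.08 -0.01  0.45]
0.31 [ 0.4054 -0.0023  0.1222] [ 0.13 -0.02  0.43]
0.41 [ 0.4123 -0.0032  0.1388] [ 0.17 -0.02  0.41]
0.51 [ 0.4207 -0.0042  0.1545] [ 0.21 -0.03  0.39]
0.61 [ 0.4307 -0.0054  0.1692] [ 0.25 -0.03  0.37]
0.72 [ 0.442  -0.0068  0.1826] [ 0.28 -0.03  0.34]
0.82 [ 0.4546 -0.0083  0.1947] [ 0.31 -0.04  0.3 ]
0.92 [ 0.4683 -0.01    0.2054] [ 0.34 -0.04  0.27]
1.03 [ 0.4829 -0.0118  0.2146] [ 0.36 -0.04  0.23]
1.13 [ 0.4982 -0.0137  0.2221] [ 0.38 -0.05  0.19]
1.23 [ 0.5141 -0.0156  0.2283] [ 0.4  -0.05  0.15]
1.34 [ 0.5302 -0.0176  0.2335] [ 0.4  -0.05  0.13]
1.44 [ 0.5468 -0.0196  0.237 ] [ 0.42 -0.05  0.09]
1.54 [ 0.5637 -0.0217  0.2387] [ 0.42 -0.05  0.04]
1.64 [ 0.5807 -0.0237  0.2387] [ 0.42 -0.05 -0.  ]
1.75 [ 0.5975 -0.0258  0.2369] [ 0.42 -0.05 -0.04]
1.85 [ 0.6141 -0.0278  0.2334] [ 0.41 -0.05 -0.09]
```

step_arm:
  moves:
    - [-1, 0.03, 0, 0.37, 0]
    - [-1, 0.04, 0, 0.36, 0]
    - [-1, 0.08, -0.01, 0.45, 0]
    - [-1, 0.13, -0.02, 0.43, 0]
    - [-1, 0.17, -0.02, 0.41, 0]

```text
time_s: 7.27
tcp_pos: [0.4105, -0.0032, 0.1388]
eef_rot: [0.998, -0.061, -0.001, -0.0]
ft_force: [-0.4, 0.3, -1.9]
width: 0.181
finger_force: 110.7
```

step_arm:
  moves:
    - [-1, 0.21, -0.03, 0.39, 0]
    - [-1, 0.25, -0.03, 0.37, 0]
    - [-1, 0.28, -0.03, 0.34, 0]
    - [-1, 0, 0, 0, 0]
    - [-1, 0, 0, 0, 0]

```text
time_s: 7.68
tcp_pos: [0.4412, -0.0069, 0.182]
eef_rot: [0.998, -0.061, 0.0, 0.0]
ft_force: [0.1, 0.9, -1.8]
width: 0.182
finger_force: 110.9
```

```bash
cat > cov.py <<'E'
from h import *
import sys
s=telemetry.sense(); print(s['time_s'],s['tcp_pos'],s['ft_force'],s['width'])
u=np.array([.9926,-.1211]);v=np.array([.1211,.9926]);H=np.array([.69415,-.03757])
for n in('scene','side'):
    p,d=grab(n); P,p,ok=cloud(n); h=cv2.cvtColor(p,cv2.COLOR_RGB2HSV).astype(int)
    q=P[...,:2]-H; a=q@u; b=q@v
    reg=ok&(abs(b)<.09)&(abs(a)<.22)&(P[...,2]>.04)
    red=reg&((h[...,0]<8)|(h[...,0]>172))&(h[...,1]>150)&(P[...,2]>.056)
    if red.sum()>5: e=np.c_[a[red],b[red],P[...,2][red]]; m=np.median(e,0); print(n,'red',red.sum(),m.round(3),'theta',np.arctan2(m[2]-.0485,-m[0]).round(3))
    w=reg&(h[...,1]<40)&(h[...,2]>130)&(P[...,2]>.07)&(abs(b)>.03)
    if w.sum()>30: print(n,'white',w.sum(),'theta',np.median(np.arctan2(P[...,2][w]-.0485,-a[w])).round(3))
E
python3 cov.py
```

```text
7.6833 [ 0.44121164 -0.0069432   0.18200854] [ 0.1137531   0.92863956 -1.82495302] 0.1822055604588057
scene red 149 [-0.141  0.001  0.178] theta 0.743
scene white 1410 theta 0.748
side red 10 [-0.141 -0.004  0.175] theta 0.733
side white 448 theta 0.722
```

Tracking is exact: the cover is at about 0.73 rad. I'll continue the arc.

step_arm:
  moves:
    - [-1, 0.31, -0.04, 0.3, 0]
    - [-1, 0.34, -0.04, 0.27, 0]
    - [-1, 0.36, -0.04, 0.23, 0]
    - [-1, 0.38, -0.05, 0.19, 0]
    - [-1, 0.4, -0.05, 0.15, 0]

```text
time_s: 8.2
tcp_pos: [0.5129, -0.0158, 0.2271]
eef_rot: [0.998, -0.061, -0.001, -0.0]
ft_force: [-1.0, 0.4, -0.1]
width: 0.18
finger_force: 110.9
```

step_arm:
  moves:
    - [-1, 0.4, -0.05, 0.13, 0]
    - [-1, 0.42, -0.05, 0.09, 0]
    - [-1, 0.42, -0.05, 0.04, 0]
    - [-1, 0.42, -0.05, 0, 0]
    - [-1, 0.42, -0.05, -0.04, 0]

```text
time_s: 8.62
tcp_pos: [0.5966, -0.0259, 0.2354]
eef_rot: [0.998, -0.061, -0.001, -0.0]
ft_force: [-0.1, 0.1, -0.5]
width: 0.185
finger_force: 111.0
```

step_arm:
  moves:
    - [-1, 0.41, -0.05, -0.09, 0]
    - [-1, 0, 0, 0, 0]
    - [-1, 0, 0, 0, 0]

```text
time_s: 8.87
tcp_pos: [0.6123, -0.0278, 0.2312]
eef_rot: [0.998, -0.061, -0.001, -0.0]
ft_force: [-1.1, -0.5, -1.8]
width: 0.186
finger_force: 111.1
```

```bash
python3 cov.py
```

```text
8.8667 [ 0.61227068 -0.02779922  0.23119812] [-1.08804253 -0.51700295 -1.75418133] 0.18632217255910508
scene red 81 [ 0.055 -0.004  0.228] theta 1.867
scene white 1354 theta 1.844
side white 904 theta 1.82
```

step_arm:
  moves:
    - [-1, -0.8, 0.1, 0, 0]
    - [-1, -1, 0.1, 0, 0]
    - [-1, -0.4, 0.9, 0, 0]
    - [-1, -0.3, 0.9, 0, 0.25]
    - [-1, -0.3, 0.9, 0, 0]

```text
time_s: 9.38
tcp_pos: [0.4992, 0.0889, 0.2332]
eef_rot: [0.999, -0.046, 0.0, -0.0]
ft_force: [1.9, 0.3, -1.4]
width: 0.181
finger_force: 111.0
```

step_arm:
  moves:
    - [-1, -0.3, 0.9, 0, 0]
    - [-1, -0.3, 0.9, 0, 0]
    - [-1, -0.3, 0.9, 0, 0]
    - [-1, -0.3, 0.9, 0, 0]
    - [-1, -0.3, 0.9, 0, 0]

```text
time_s: 9.8
tcp_pos: [0.4394, 0.2694, 0.2332]
eef_rot: [0.999, -0.046, 0.0, -0.0]
ft_force: [1.3, -0.2, -1.1]
width: 0.184
finger_force: 111.0
```

step_arm:
  moves:
    - [-1, -0.3, 0.9, 0, 0]
    - [-1, -0.3, 0.9, 0, 0]
    - [-1, 0, 0, 0, 0]
    - [-1, 0, 0, 0, 0]

```text
time_s: 10.13
tcp_pos: [0.4157, 0.3411, 0.2329]
eef_rot: [0.999, -0.044, -0.0, 0.0]
ft_force: [-0.5, -0.6, -1.1]
width: 0.184
finger_force: 111.0
```

step_arm:
  moves:
    - [-1, -0.03, 0.12, -0.9, 0]
    - [-1, 0, 0, -0.9, 0]
    - [-1, 0, 0, -0.9, 0]
    - [-1, 0, 0, -0.9, 0]
    - [-1, 0, 0, -0.7, 0]

```text
time_s: 10.55
tcp_pos: [0.4153, 0.343, 0.0588]
eef_rot: [0.999, -0.047, -0.001, 0.001]
ft_force: [0.9, 0.0, -1.7]
width: 0.182
finger_force: 111.0
```

step_arm:
  moves:
    - [-1, 0, 0, -0.4, 0]
    - [-1, 0, 0, -0.2, 0]
    - [-1, 0, 0, -0.1, 0]
    - [-1, 0, 0, 0, 0]
    - [-1, 0, 0, 0, 0]

```text
time_s: 10.97
tcp_pos: [0.4165, 0.3449, 0.034]
eef_rot: [0.999, -0.046, 0.001, -0.0]
ft_force: [-0.2, 0.1, -1.9]
width: 0.18
finger_force: 111.0
```

step_arm:
  moves:
    - [-1, 0, 0, -0.06, 0]
    - [-1, 0, 0, -0.03, 0]
    - [-1, 0, 0, 0, 0]
    - [-1, 0, 0, 0, 0]
  force: 30

```text
time_s: 11.3
tcp_pos: [0.4164, 0.3452, 0.0305]
eef_rot: [0.999, -0.046, 0.001, -0.0]
ft_force: [-1.1, -1.7, 7.9]
width: 0.181
finger_force: 112.2
```

step_arm:
  moves:
    - [-0.4, 0, 0, 0, 0]
    - [-0.1, 0, 0, 0, 0]
    - [0.2, 0, 0, 0, 0]
    - [0.5, 0, 0, 0, 0]
    - [1, 0, 0, 0, 0]

```text
time_s: 11.72
tcp_pos: [0.4159, 0.345, 0.0293]
eef_rot: [0.999, -0.046, 0.0, -0.0]
ft_force: [-0.1, 0.1, -0.6]
width: 0.856
finger_force: 0.0
```

step_arm:
  moves:
    - [1, 0, 0, 0.1, 0]
    - [1, 0, 0, 0.5, 0]
    - [1, 0, 0, 1, 0]
    - [1, 0, 0, 1, 0]
    - [1, 0, 0, 1, 0]

```text
time_s: 12.13
tcp_pos: [0.4155, 0.3446, 0.1751]
eef_rot: [0.999, -0.046, -0.0, 0.0]
ft_force: [0.7, 1.1, 0.7]
width: 0.999
finger_force: 0.0
```

step_arm:
  moves:
    - [1, 0, 0, 1, 0]
    - [1, 0, 0, 1, 0]
    - [1, 0, 0, 0, 0]

```text
time_s: 12.38
tcp_pos: [0.4179, 0.3464, 0.2613]
eef_rot: [0.999, -0.046, 0.005, -0.004]
ft_force: [1.0, -0.1, 0.5]
width: 0.997
finger_force: 0.0
```

```bash
python3 cov.py; python3 - <<'E'
from h import *
s=telemetry.sense(); print(s['tcp_pos'],s['eef_rot'])
p,d=grab('wrist'); cv2.imwrite('pics/w4.png',p[...,::-1])
P,p,ok=cloud('wrist');h=cv2.cvtColor(p,cv2.COLOR_RGB2HSV).astype(int)
y=ok&(h[...,0]>20)&(h[...,0]<35)&(h[...,1]>150); Q=P[y&(P[...,2]>.015)]; print('yellow',np.median(Q,0),np.percentile(Q[:,2],[5,95]),cv2.minAreaRect((Q[:,:2]*1000).astype(np.float32)))
b=ok&(h[...,1]<60)&(h[...,2]>120)&(abs(P[...,1]-.345)<.03)&(P[...,2]<.02)&(P[...,0]>.44);Q=P[b];print('blade',cv2.minAreaRect((Q[:,:2]*1000).astype(np.float32)),np.percentile(Q[:,2],[5,50,95]))
E
```

```text
12.3833 [0.41794172 0.34643346 0.26127509] [ 0.9514668  -0.0811387   0.53707576] 0.9973002599555747
scene red 85 [ 0.055 -0.005  0.228] theta 1.866
scene white 966 theta 1.855
side white 860 theta 1.829
[0.41621295 0.34515723 0.25488975] [ 0.99893699 -0.04606675  0.00131268 -0.00101122]
yellow [0.40429479 0.34689311 0.02850828] [0.02672286 0.02981159] ((400.45538330078125, 347.33367919921875), (17.112354278564453, 98.55079650878906), 85.00079345703125)
blade ((489.89691162109375, 339.30035400390625), (36.70459747314453, 100.55421447753906), 85.06751251220703) [0.0041456  0.0056008  0.01514607]
```

The spatula lies flat on the mat and the cover stands at about 1.85 rad. Next is the pot.

step_arm:
  moves:
    - [1, 0, -1, 0, 0]
    - [1, 0, -1, 0, 0]
    - [1, 0, -1, 0, 0]
    - [1, 0, -1, 0, 0]
    - [1, 0, -1, 0, 0]

```text
time_s: 12.95
tcp_pos: [0.4147, 0.1431, 0.2518]
eef_rot: [0.999, -0.046, -0.001, 0.0]
ft_force: [1.6, 0.6, -0.4]
width: 0.998
finger_force: 0.0
```

step_arm:
  moves:
    - [1, 0, -1, 0, 0]
    - [1, 0, -1, 0, 0]
    - [1, 0, -1, 0, 0]
    - [1, 0, -1, 0, 0]
    - [1, 0, -1, 0, 0]

```text
time_s: 13.37
tcp_pos: [0.4148, -0.0568, 0.252]
eef_rot: [0.999, -0.046, -0.001, -0.0]
ft_force: [1.7, -0.5, -0.6]
width: 1.005
finger_force: 0.0
```

step_arm:
  moves:
    - [1, 0, -1, 0, 0]
    - [1, 0, -1, 0, 0]
    - [1, 0, -0.9, 0, 0]
    - [1, 0, -0.9, 0, 0]
    - [1, 0, 0, 0, 0]

```text
time_s: 13.78
tcp_pos: [0.4152, -0.2116, 0.2518]
eef_rot: [0.999, -0.048, -0.001, 0.0]
ft_force: [-0.1, 1.4, 0.1]
width: 1.001
finger_force: 0.0
```

step_arm:
  moves:
    - [1, 0, 0, 0, 0]
    - [1, 0, 0, 0, 0]

```text
time_s: 13.95
tcp_pos: [0.4153, -0.2065, 0.2521]
eef_rot: [0.999, -0.046, -0.001, -0.001]
ft_force: [-0.3, -0.3, -0.4]
width: 1.002
finger_force: 0.0
```

```bash
python3 - <<'E'
from h import *
s=telemetry.sense(); print(s['time_s'],s['tcp_pos'],s['eef_rot'])
p,d=grab('wrist'); cv2.imwrite('pics/w5.png',cv2.resize(p[...,::-1],(800,600)))
P,p,ok=cloud('wrist')
k=ok&(P[...,2]>.085)&(P[...,2]<.13)&(P[...,0]>.42)&(P[...,0]<.535)&(P[...,1]<-.15)&(P[...,1]>-.28);Q=P[k]
print('handle',len(Q),np.median(Q,0),np.percentile(Q[:,2],[5,50,95]),cv2.minAreaRect((Q[:,:2]*1000).astype(np.float32)))
E
```

```text
13.95 [ 0.41532773 -0.20650626  0.2520896 ] [ 9.98926242e-01 -4.63092777e-02 -1.12293791e-03 -7.44156799e-04]
handle 2996 [ 0.49157908 -0.21906443  0.10441469] [0.10224067 0.10441469 0.10976543] ((485.0887756347656, -220.62452697753906), (22.622596740722656, 100.53156280517578), 86.68460083007812)
```

View pics/w5.png

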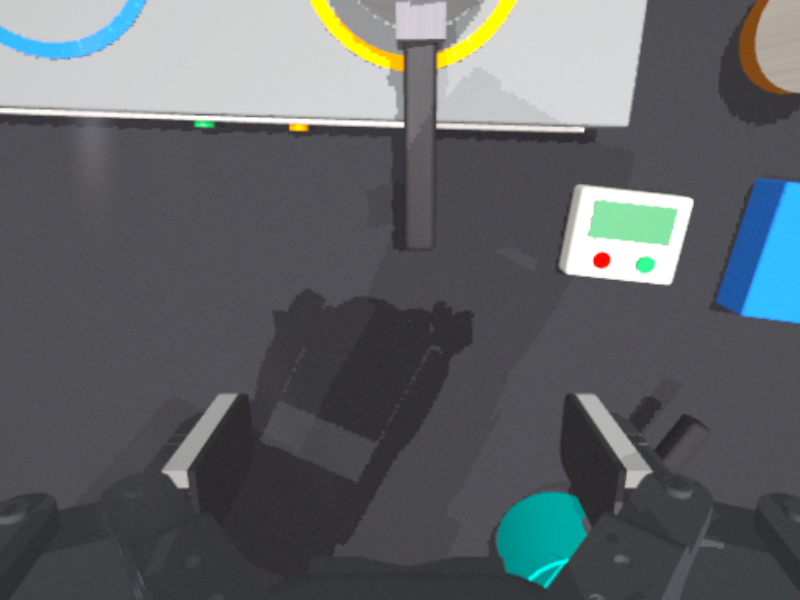

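The handle runs from its end at (420,248) to (421,45) by the pot. The blue and orange rings show along the top of the picture, and the turquoise decoy is at (540,540), clear of the grip.

```bash
python3 - <<'E'
from h import *
s=.64
a=atz('wrist',419.5*s,248*s,.1045);b=atz('wrist',420.5*s,60*s,.1045);print(a,b,'yaw',np.arctan2((b-a)[1],(b-a)[0]))
h=(b-a)[:2]/np.linalg.norm((b-a)[:2]); print('grip',a[:2]+.053*h,'potaxis',a[:2]+.158*h)
# ring centres: fit from wrist arcs
P,p,ok=cloud('wrist');hh=cv2.cvtColor(p,cv2.COLOR_RGB2HSV).astype(int)
from scipy.optimize import least_squares
for nm,lo,hi in(('orange',8,32),('blue',95,115)):
    k=(hh[...,0]>lo)&(hh[...,0]<hi)&(hh[...,1]>150)&ok&(abs(P[...,2]-.045)<.006)&(P[...,0]>.515);v,u=np.nonzero(k)
    X=np.array([atz('wrist',x,y,.045)[:2] for x,y in zip(u,v)])
    r=least_squares(lambda c:np.hypot(*(X-c).T)-.059,X.mean(0)+[.05,0]);print(nm,len(X),r.x,np.std(r.fun))
E
```

```text
[ 0.43663263 -0.21489084  0.1045    ] [ 0.52472884 -0.22292942  0.1045    ] yaw -0.09099579512153651
grip [ 0.48941335 -0.21970696] potaxis [ 0.59397894 -0.22924834]
orange 1209 [ 0.58985975 -0.22572458] 0.002198344946066198
blue 973 [ 0.61430432 -0.02749641] 0.0021624820800633195
```

step_arm:
  moves:
    - [1, 0.93, -0.16, 0, 0]
    - [1, 0.93, -0.17, 0, 0]
    - [1, 0, 0, -0.9, 0]
    - [1, 0, 0, -0.9, 0]
    - [1, 0, 0, -0.9, 0]

```text
time_s: 14.42
tcp_pos: [0.4908, -0.2187, 0.1438]
eef_rot: [0.999, -0.045, 0.0, 0.0]
ft_force: [0.7, -0.7, -0.1]
width: 0.999
finger_force: 0.0
```

step_arm:
  moves:
    - [1, 0, 0, -0.6, 0]
    - [1, 0, 0, -0.4, 0]
    - [0.2, 0, 0, 0, 0]
    - [0.2, 0, 0, 0, 0]
    - [0.2, 0, 0, 0, 0]

```text
time_s: 14.83
tcp_pos: [0.4909, -0.2199, 0.1064]
eef_rot: [0.999, -0.046, 0.001, 0.0]
ft_force: [0.4, -1.1, 1.0]
width: 0.611
finger_force: 0.0
```

step_arm:
  moves:
    - [0, 0, 0, -0.08, 0]
    - [-0.2, 0, 0, -0.06, 0]
    - [-0.4, 0, 0, 0, 0]
    - [-0.5, 0, 0, 0, 0]
    - [-0.55, 0, 0, 0, 0]
  force: 20

```text
time_s: 15.25
tcp_pos: [0.4904, -0.2204, 0.1]
eef_rot: [0.999, -0.046, 0.0, 0.0]
ft_force: [0.7, 0.3, -0.2]
width: 0.227
finger_force: 0.0
```

step_arm:
  moves:
    - [-0.6, 0, 0, 0, 0]
    - [-0.64, 0, 0, 0, 0]
    - [-0.68, 0, 0, 0, 0]
    - [-0.72, 0, 0, 0, 0]
    - [-0.76, 0, 0, 0, 0]

```text
time_s: 15.67
tcp_pos: [0.4903, -0.2202, 0.0998]
eef_rot: [0.999, -0.046, -0.0, -0.0]
ft_force: [-0.4, 2.6, 2.0]
width: 0.183
finger_force: 20.6
```

step_arm:
  moves:
    - [-1, 0, 0, 0, 0]
    - [-1, 0, 0, 0, 0]

```text
time_s: 15.83
tcp_pos: [0.4903, -0.2202, 0.0997]
eef_rot: [0.999, -0.046, -0.0, -0.0]
ft_force: [-0.8, 3.2, 3.5]
width: 0.184
finger_force: 20.7
```

step_arm:
  moves:
    - [-1, 0, 0, 0, 0]
    - [-1, 0.01, 0.1, 0, 0]
    - [-1, 0.03, 0.3, 0, 0]
    - [-1, 0.04, 0.4, 0, 0]
    - [-1, 0.05, 0.5, 0, 0]
  force: 45

```text
time_s: 16.25
tcp_pos: [0.4959, -0.1684, 0.0998]
eef_rot: [0.999, -0.047, 0.001, 0.0]
ft_force: [-0.5, -3.9, 0.5]
width: 0.177
finger_force: 48.3
```

step_arm:
  moves:
    - [-1, 0.05, 0.5, 0, 0]
    - [-1, 0.05, 0.5, 0, 0]
    - [-1, 0.05, 0.5, 0, 0]
    - [-1, 0.05, 0.5, 0, 0]
    - [-1, 0.05, 0.5, 0, 0]

```text
time_s: 16.67
tcp_pos: [0.5057, -0.0673, 0.0998]
eef_rot: [0.999, -0.046, 0.0, 0.0]
ft_force: [0.0, -3.8, 2.6]
width: 0.178
finger_force: 48.4
```

step_arm:
  moves:
    - [-1, 0.05, 0.5, 0, 0]
    - [-1, 0.04, 0.4, 0, 0]
    - [-1, 0.03, 0.3, 0, 0]
    - [-1, 0.02, 0.2, 0, 0]
    - [-1, 0, 0, 0, 0]

```text
time_s: 17.08
tcp_pos: [0.5112, -0.011, 0.0998]
eef_rot: [0.999, -0.045, 0.0, -0.0]
ft_force: [-0.9, 4.2, 4.0]
width: 0.178
finger_force: 48.7
```

```bash
cat > pot.py <<'E'
from h import *
from scipy.optimize import least_squares
s=telemetry.sense(); print(s['time_s'],s['tcp_pos'],s['ft_force'],s['width'])
for n in('scene','side'):
    p,d=grab(n);cv2.imwrite(f'/tmp/{n}.png',p[...,::-1]); P,p,ok=cloud(n);h=cv2.cvtColor(p,cv2.COLOR_RGB2HSV).astype(int)
    q=P[...,:2]-[.6145,-.0277]; k=ok&(np.hypot(q[...,0],q[...,1])<.075)
    w=k&(P[...,2]>.065)&(P[...,2]<.1)&(q[...,0]>-.047); X=P[w][:,:2]
    r=least_squares(lambda c:np.hypot(*(X-c).T)-.0445,[.6145,-.0277],loss='soft_l1',f_scale=.002); print(n,'pot',len(X),r.x,'ztop',np.percentile(P[k][:,2],[90,98]).round(4))
    b=k&(h[...,0]>95)&(h[...,0]<120)&(h[...,1]>120)&(P[...,2]<.055); X=P[b][:,:2]
    if len(X)>20: r=least_squares(lambda c:np.hypot(*(X-c).T)-.059,[.6145,-.0277],loss='soft_l1',f_scale=.002); print(n,'blue',len(X),r.x)
E
python3 pot.py
```

```text
17.0833 [ 0.51124705 -0.01099013  0.09977297] [-0.93892121  4.15527818  3.98803181] 0.17772496883028602
scene pot 50 [ 0.61370049 -0.01963102] ztop [0.3579 0.3711]
scene blue 70 [ 0.61392943 -0.02892266]
side pot 411 [ 0.61150934 -0.01789478] ztop [0.1133 0.1204]
side blue 161 [ 0.61236218 -0.02803377]
```

The pot is about 9 mm past the ring centre in +y, so I'll slide it back slightly.

step_arm:
  moves:
    - [-1, 0, -0.12, 0, 0]
    - [-1, 0.02, -0.12, 0, 0]
    - [-1, 0, 0, 0, 0]
    - [-1, 0, 0, 0, 0]

```text
time_s: 17.52
tcp_pos: [0.512, -0.0227, 0.0997]
eef_rot: [0.999, -0.047, 0.0, 0.0]
ft_force: [-0.5, -0.5, 2.9]
width: 0.177
finger_force: 48.5
```

```bash
python3 pot.py
```

```text
17.5167 [ 0.51199872 -0.02265005  0.09972948] [-0.46859169 -0.46190142  2.88165151] 0.17671469640297796
scene pot 104 [ 0.6150813  -0.03164904] ztop [0.3602 0.3734]
scene blue 58 [ 0.61310472 -0.02889425]
side pot 402 [ 0.61201773 -0.03000874] ztop [0.1133 0.1214]
side blue 172 [ 0.61239155 -0.02758556]
```

step_arm:
  moves:
    - [-0.75, 0, 0, 0, 0]
    - [-0.6, 0, 0, 0, 0]
    - [-0.4, 0, 0, 0, 0]
    - [0, 0, 0, 0, 0]
    - [0.5, 0, 0, 0, 0]
  force: 20

```text
time_s: 18.03
tcp_pos: [0.5117, -0.0218, 0.0995]
eef_rot: [0.999, -0.046, -0.0, -0.0]
ft_force: [-0.3, -0.2, -0.2]
width: 0.57
finger_force: 0.0
```

step_arm:
  moves:
    - [0.7, 0, 0, 0, 0]
    - [0.7, 0, 0, 0.2, 0]
    - [0.7, 0, 0, 0.5, 0]
    - [0.7, 0, 0, 0.9, 0]
    - [0.7, 0, 0, 0.9, 0]

```text
time_s: 18.45
tcp_pos: [0.5112, -0.0218, 0.2008]
eef_rot: [0.999, -0.046, -0.001, -0.0]
ft_force: [0.8, 0.2, 1.1]
width: 0.847
finger_force: 0.0
```

step_arm:
  moves:
    - [0.7, -0.4, 0, 0.8, 0]
    - [0.7, -0.7, 0, 0.4, 0]
    - [0.7, -0.7, 0, 0, 0]
    - [0.7, -0.7, 0, 0, 0]
    - [0.7, 0, 0, 0, 0]

```text
time_s: 18.87
tcp_pos: [0.408, -0.0215, 0.2481]
eef_rot: [0.999, -0.046, -0.001, -0.0]
ft_force: [1.0, -0.5, 1.0]
width: 0.851
finger_force: 0.0
```

```bash
python3 pot.py; python3 cov.py; python3 - <<'E'
import cv2,numpy as np
a=cv2.imread('/tmp/scene.png');b=cv2.imread('/tmp/side.png')
cv2.imwrite('pics/end.png',np.hstack([cv2.resize(a[120:300,120:420],(400,240)),cv2.resize(b[130:384,100:320],(400,462))[:240]]) if 0 else np.hstack([cv2.resize(a,(400,300)),cv2.resize(b,(400,300))]))
E
```

```text
18.8667 [ 0.40802784 -0.02153565  0.24813704] [ 0.98490568 -0.47623053  0.99651417] 0.8506386836686668
scene pot 101 [ 0.61531789 -0.03184258] ztop [0.117 0.123]
scene blue 57 [ 0.61396115 -0.02925601]
side pot 418 [ 0.61216023 -0.02971279] ztop [0.1118 0.1189]
side blue 173 [ 0.61233679 -0.0276648 ]
18.9667 [ 0.41169642 -0.02190908  0.24855894] [1.2061946  0.44463195 0.87319434] 0.8493581366506988
scene red 81 [ 0.055 -0.004  0.229] theta 1.867
scene white 1000 theta 1.854
side white 1229 theta 1.802
```

View pics/end.png

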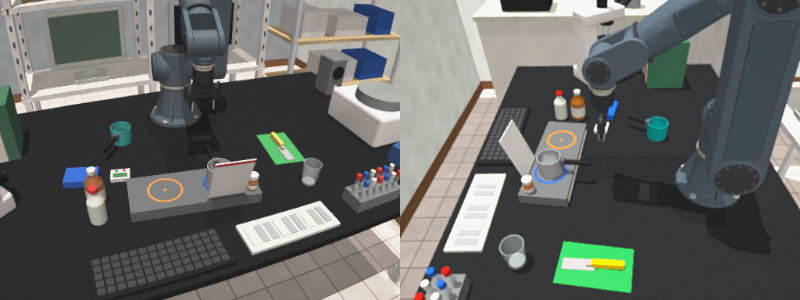

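The final pictures show the cover standing back at side (518,155), the pot inside the blue ring at (548,165), the spatula flat on its mat at (595,265), and the other things undisturbed.

```bash
python3 -c "
from workcell import workorder
print(workorder.sign_off())"
```

```text
the job is handed in; nothing more can be done
None
```

The job is handed in: the cover stands past upright at about 1.85 rad, the spatula lies flat on its mat, and the pot stands inside the blue ring within about 3 mm of its centre; sign-off gave no verdict.

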